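Seat a framed filter in the corner of its jig

TASK

Without picking it up, push the small black-framed green filter across the jig with your fingertips until one long side is flush against the dark rail along the jig's far side, before any of it passes the yellow line. Then push it along the rail, keeping it against the rail, into the corner pocket at the far left until it is fully home, flush with both the rail and the end stop, and take your hand away. Leave the bottles and the stack of slides beside the jig alone.

Things in the scene. Friction and masses are not known exactly. Their poses are not given: they have to be found in the camera images.
- jig: aluminium jig fixed to the desk: plate 155x280 mm, 8 mm thick. Origin on its underside; the plate spans x -85..70, y -140..140 mm. +x points away from the robot to the rail, +y along the rail to the pocket (leftwards), z up; yaw within 17 degrees. Dark steel rail, 12 mm tall above the plate, its face at x = 55 mm, from y -132 mm to the end stop
- stop_corner (a point): inner corner of the pocket, on the plate's top where the faces of rail and end stop meet (jig x 55, y 125 mm). The end stop, 12 mm tall, runs from here to jig x = 0. A seated filter's centre lies 18 mm from the rail's face and 25 mm from the stop's. Axes as the jig's
- lip (a point): foot of the face of a lip 10 mm tall and 12 mm thick that closes the pocket opposite the rail, 41 mm from the rail's face (jig x 14, y 112 mm). Straight from jig y 99 to 125 mm, with a mouth flared away from the rail at y 84 to 101 mm; the pocket is open towards -y. A seated filter sticks 9 mm out of the flared mouth
- line (a point): middle of the yellow line painted across the plate, at jig y = 55 mm; the line runs along the jig's x and can be slid over
- filter: loose optical filter in a black plastic frame with green glass on top, 36 mm (its x) by 50 mm (its y) by 16 mm tall, about 80 g, lying flat on the jig's plate well to the right of the yellow line, its long side turned up to 26 degrees from the rail. Origin: centre of its underside
- amber: amber glass bottle with a white cap, 41 mm diameter, 82 mm tall; loose beside the jig, to be left alone. Origin: centre of its underside
- blue_dye: small blue dropper bottle, 24 mm diameter, 69 mm tall; loose beside the jig, to be left alone. Origin: centre of its underside
- red_dye: small red dropper bottle, 24 mm diameter, 69 mm tall; loose beside the jig, to be left alone. Origin: centre of its underside
- slides: banded stack of glass slides, 29x78x21 mm, lying flat; loose beside the jig, to be left alone. Origin: centre of its underside
Things that resemble listed ones, but are neither listed nor needed, are in the scene too. Of the things shaped like the filter, the black one is meant.

How it is judged:
On the way, in this order (a step that is already met when the one before it is completed fails the run):
1. the filter's long side is flush against the rail before any of it has passed the yellow line (x of filter in the frame of jig above 0.0345 m and angle between the y axis of filter and the y axis of jig, either way round below 0.08 rad and y of filter in the frame of jig below 0.033 m and z of filter in the frame of jig below 0.011 m), for 0.2 s.
2. the filter is home in the corner pocket (x of filter in the frame of jig above 0.0345 m and angle between the y axis of filter and the y axis of jig, either way round below 0.08 rad and y of filter in the frame of jig above 0.0975 m and z of filter in the frame of jig below 0.011 m), for 0.2 s.
At the end, for the whole second after the job is handed in: The filter lies flat at rest in the pocket, within 2.5 mm of the rail and of the end stop, its long side within 0.08 rad of the rail (all of step 2 and linear speed of filter below 0.01 m/s); the robot touches nothing.
It fails at once if the filter is past the yellow line while more than 8 mm away from the rail (y of filter in the frame of jig above 0.033 m and x of filter in the frame of jig below 0.029 m).
It fails at once if the filter is lifted more than 5 mm off the plate, or tipped by more than 0.35 rad (z of filter in the frame of jig above 0.013 m or angle between filter's own z axis and vertical above 0.35 rad).
It fails at once if a bottle or the stack of slides beside the jig is moved more than 10 mm (distance of any of amber, blue_dye, red_dye, slides from where it was at the start of the episode above 0.01 m).
It also fails if it takes over 48 s, if anything falls off the work surface, if the arm or the gripper's body presses on something with over 40 N, if the wrist force passes 120 N, or if a joint passes its speed limit or range.

ROBOT

A 6-joint arm with a two-finger parallel gripper is mounted at the origin on a cart in front of the work surface, level with it; the furniture and walls round the work are solid. World frame = base frame: x ahead of the robot, y to its left, z up, the work surface at z = 0. Lengths are in m, angles in rad, forces in N, time in s.
With the tool pointing down it reaches from about 0.35 to 0.975 m from the base axis. Payload 4.9 kg.
Tool frame: the origin (TCP) lies at the very end of the fingers, on their centre line; the grasp point (between the pads) lies 19 mm behind it; z points along the fingers, y is the line along which they close (so a half turn about z gives the same grasp; the last joint's range is limited). The gripper opens to 85 mm and grips with 20 to 120 N. Pads are 22 mm wide; open, the fingers measure 114 mm over their backs; the gripper's body (76 mm by 85 mm) begins 54 mm behind the grasp point. The pads swing forward as they close: fully open they stand 13 mm farther back than shut.
Start: joints at [-0.119, 0.053, 1.613, -0, 1.476, -0.119], TCP at [0.625, 0, 0.231] pointing down, gripper open.
Joint ranges: [-3.01, 3.01], [-1.01, 2.22], [0.06, 2.58], [-1.02, 4.17], [0.09, 2.62], [-3.14, 3.14]. Speed limits (rad/s): [2.57, 2.57, 3.14, 3.14, 3.14, 3.14].

INTERFACE

Orientations are given as a rotation vector (axis times angle).
In Python, from station import ctrl gives the robot as it stands. The module is installed in compiled form; this text tells all that it offers.
- The arm moves only by the tool jog_arm, never from a script. Its argument "steps" is a list of rows, each an object with "delta_rot": the turn, a rotation vector about the tool's x, y, z in degrees, a list of three; "linear": the shift along the tool's x, y, z in m, a list of three; "grip": the finger opening in m, from 0 to 0.0854. In form: [{"delta_rot": [rx, ry, rz], "linear": [x, y, z], "grip": grip}, ...]. A call has 1 to 10 rows; each row shifts and turns the commanded pose from where the row before left it, along the tool's axes as they then stand; what a row does not reach is not made up. A row lasts 1/10 s, in which the tool goes at most 50 mm and 8.59 degrees, less where a joint would pass 70% of its speed; a pose out of reach is approached as far as the arm can. A call with a gripper value outside its range is refused whole. The fingers move at their own pace and stop on an object; "newtons" is the grip in N (left out, the last holds). Time passes only in rows, so rows that do not move let the fingers close. It gives the time, the measured TCP pose, the force, the opening and the grip force at its end, in the units of the state.
- ctrl.get_obs(): the state, without advancing time (a new reading comes with each control period).
- ctrl.get_image(name): name is "scene" or "side" or "wrist"; returns (picture, depth): 384x512x3 uint8, red, green, blue; 384x512 float32, m along the optical axis (not along the pixel's ray), 0 where there is no reading.
- ctrl.camera_info(name): a dict with "camera_matrix" (3x3 intrinsics, pixels), "R" (3x3) and "t" (3): a world point X has camera coordinates R X + t; the wrist camera has in their place "T_tool_cam" (4x4, takes a point from camera to tool coordinates, whose origin is the TCP and whose axes are the flange's). Camera axes: x right, y down, z forward; pixel columns grow to the right and rows downward; lengths in m; the calibration is good to about 2 mm. A picture is of the moment at which its call begins: read the wrist's pose just before it. camera_info takes no time and is no camera call.
- ctrl.finish_job(): hands the job in; it is judged then, once.
The state is a dict: "t": time; "q": joint angles; "dq": joint speeds; "effort": joint torques, N m; "tool_pos": TCP position; "tool_rot": TCP orientation; "contact_force": force on the tool from outside, world axes, zero at the start; "wrist_torque": the same for the moment, N m; "opening": finger opening in m; "grip_force": force on a finger pad.
Only numpy, scipy, OpenCV 4.12 (cv2) and the standard library are available. Lean on these libraries where they do the work, as an engineer would, in place of code of your own. Each camera call takes 0.05 s, during which the arm holds its last target. There are 200 camera calls.

## Working session

There is one attempt and no reset: what is moved stays moved. The work goes in short steps, Python scripts to look and compute and a tool call to move; the robot and the scene stay as the last step left them, time stands still between calls to the robot, and variables do not carry over. Pictures are saved under pics/ and viewed, at most 10 in all, crops included, and the job is handed in when it is done.

Besides the shell and the picture viewer there is one more tool, called after ">>>" as name(argument=value, ...), one argument or row to a line, values as JSON. jog_arm: Moves the arm, as the interface text tells. Its arguments: {"type":"object","properties":{"steps":{"type":"array"},"newtons":{"type":"number"}},"required":["steps"]}

```bash
mkdir -p pics; cat > h.py <<'E'
import numpy as np, cv2
from station import ctrl
def cam(name):
    o=ctrl.get_obs(); im,d=ctrl.get_image(name); i=ctrl.camera_info(name); K=np.array(i["camera_matrix"])
    if "R" in i: R=np.array(i["R"]);t=np.array(i["t"])
    else:
        T=np.eye(4);T[:3,:3]=cv2.Rodrigues(np.array(o["tool_rot"],float))[0];T[:3,3]=o["tool_pos"]
        M=np.linalg.inv(T@np.array(i["T_tool_cam"]));R=M[:3,:3];t=M[:3,3]
    return im,d,K,R,t
def ray(px,z,K,R,t):
    px=np.atleast_2d(px).astype(float); v=np.c_[px,np.ones(len(px))]@np.linalg.inv(K).T@R
    c=-R.T@t; return c+v*((z-c[2])/v[:,2])[:,None]
def save(im,n): cv2.imwrite("pics/"+n,cv2.cvtColor(im,cv2.COLOR_RGB2BGR))
E
python3 - <<'E'
from h import *
for n in("scene","wrist"):
    im,d,K,R,t=cam(n);save(im,n+"1.png");np.savez(n+"1.npz",im=im,d=d,K=K,R=R,t=t);print(n,-R.T@t,R[2])
print(ctrl.get_obs())
E
```

```text
scene [-0.10350859 -0.77998073  0.98616651] [ 0.44671492  0.55135493 -0.70459458]
wrist [0.6247457  0.08096635 0.37327109] [-7.64616224e-04 -3.16300895e-01 -9.48658610e-01]
{'t': 0.1, 'q': array([-1.19042575e-01,  5.33427879e-02,  1.61415786e+00, -8.62538391e-06,
        1.47599556e+00, -1.18994939e-01]), 'dq': array([-1.85125240e-03, -1.61014972e-03, -4.30668206e-03, -1.58309813e-03,
       -8.47067140e-05,  1.07303689e-03]), 'effort': array([ 6.14647306e-04, -3.94903493e+01, -3.71363103e+01, -4.52310599e-05,
        3.99340541e-03, -4.17574097e-05]), 'tool_pos': array([6.24436634e-01, 3.87724836e-05, 2.30153049e-01]), 'tool_rot': array([-2.22043875e+00, -2.22033481e+00,  1.85802795e-03]), 'contact_force': array([-0.77299004,  0.00244139,  0.54204936]), 'wrist_torque': array([-0.03393694, -0.01095265,  0.02066752]), 'grip_force': 0.0, 'opening': 0.08537403634436962}
```

View pics/scene1.png

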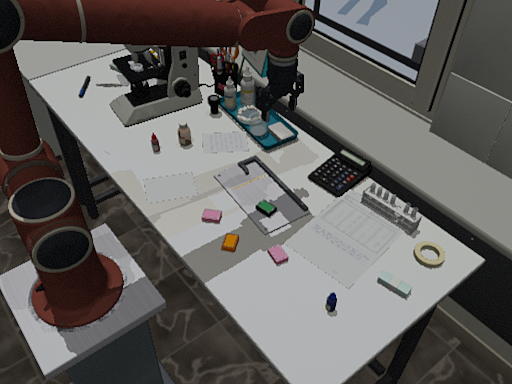

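View pics/wrist1.png

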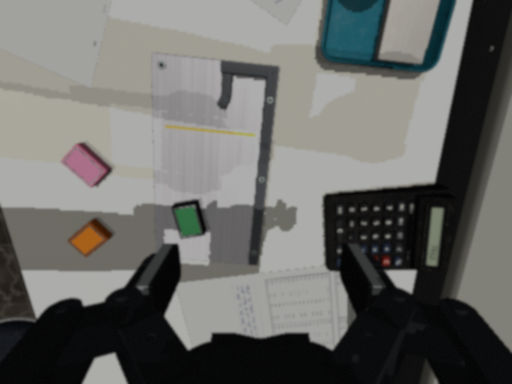

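The wrist view shows the jig (rail from about (270,70) to (253,264), yellow line about (165,127)-(255,134)) and the filter at (188,219). The pocket is at the top, around (240,80). Nothing stands near the jig.

```bash
cat >> h.py <<'E'
def meas(im,K,R,t,rail_rows=None,verbose=True):
    hsv=cv2.cvtColor(im,cv2.COLOR_RGB2HSV)
    def big(m):
        c=max(cv2.findContours(m.astype(np.uint8),0,2)[0],key=cv2.contourArea); return c[:,0,:]
    g=big(cv2.inRange(hsv,(45,80,40),(85,255,255)))
    W=ray(g,0.024,K,R,t)[:,:2]
    (c,s,a)=cv2.minAreaRect((W*1000).astype(np.float32))
    return np.array(c),s,a,hsv,big
E
python3 - <<'E'
from h import *
f=np.load("wrist1.npz");im,K,R,t=[f[k] for k in("im","K","R","t")]
c,s,a,hsv,big=meas(im,K,R,t);print("glass",c,s,a)
y=big(cv2.inRange(hsv,(20,90,90),(35,255,255)));W=ray(y,.008,K,R,t)[:,:2]*1000
print("yellow",cv2.minAreaRect(W.astype(np.float32)),y.min(0),y.max(0))
gray=cv2.cvtColor(im,cv2.COLOR_RGB2GRAY)
# rail left (face) edge and right edge per row: subpixel by threshold
P=[];Q=[]
for r in range(140,262,6):
    row=gray[r,225:300].astype(int); print(r,row[12:56].tolist()) if r in(146,236) else 0
    gr=np.diff(row); i=gr[:50].argmin(); P.append((225+i+.5,r))
P=np.array(P);print(P[:,0])
for z in(.008,.02):
  W=ray(P,z,K,R,t)[:,:2]; k=np.polyfit(W[:,1],W[:,0],1);print(z,k,np.degrees(np.arctan(-k[0])),np.abs(np.polyval(k,W[:,1])-W[:,0]).max())
save(cv2.resize(im[45:275,140:300],None,fx=3.4,fy=2.6*1,interpolation=2) if 0 else cv2.resize(im[45:275,140:300],None,fx=2.6,fy=2.6),"crop1.png")
E
```

```text
glass [525.23425293 -80.90011597] (27.220895767211914, 40.32890319824219) 9.565195083618164
yellow ((559.5816650390625, 40.196720123291016), (2.4119458198547363, 112.29061889648438), 84.4194107055664) [166 126] [253 135]
146 [167, 166, 165, 164, 166, 168, 170, 170, 170, 171, 171, 171, 170, 171, 170, 170, 170, 170, 171, 172, 171, 159, 127, 85, 60, 57, 56, 55, 54, 56, 56, 58, 71, 97, 122, 141, 154, 162, 165, 165, 165, 165, 165, 166]
236 [98, 99, 99, 98, 98, 99, 100, 99, 98, 100, 99, 98, 92, 77, 58, 43, 38, 38, 38, 39, 38, 38, 44, 57, 73, 84, 95, 107, 126, 150, 166, 171, 172, 172, 172, 172, 172, 172, 172, 172, 172, 172, 172, 172]
[260.5 259.5 259.5 258.5 257.5 257.5 256.5 255.5 255.5 254.5 254.5 252.5
 252.5 252.5 251.5 250.5 250.5 250.5 249.5 248.5 248.5]
0.008 [0.10036414 0.62195555] -5.731249318291345 0.001426728684503109
0.02 [0.10036414 0.62178025] -5.7312493182913204 0.0013798573472916242
```

View pics/crop1.png

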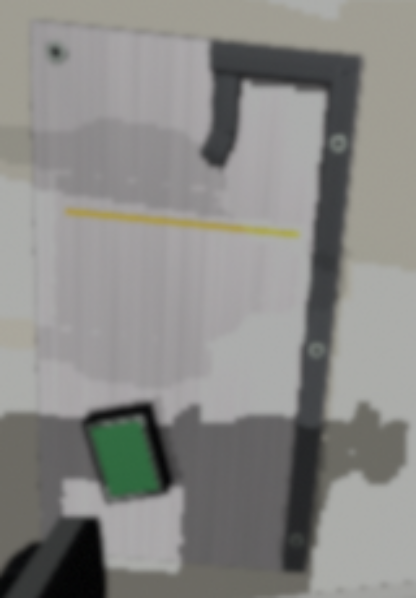

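>>> jog_arm(
  steps=[
    {"delta_rot":[0,0,8],"linear":[0,0,0.01],"grip":0.02},
    {"delta_rot":[0,0,8],"linear":[0,0,0.01],"grip":0.02},
    {"delta_rot":[0,0,8],"linear":[0,0,0.01],"grip":0.02},
    {"delta_rot":[0,0,8],"linear":[0,0,0.01],"grip":0.02},
    {"delta_rot":[0,0,8],"linear":[0,0,0.01],"grip":0.02},
    {"delta_rot":[0,0,8],"linear":[0,0,0.01],"grip":0.02},
    {"delta_rot":[0,0,8],"linear":[0,0,0.01],"grip":0.02},
    {"delta_rot":[0,0,8],"linear":[0,0,0.01],"grip":0.02},
    {"delta_rot":[0,0,8],"linear":[0,0,0.01],"grip":0.02},
    {"delta_rot":[0,0,8],"linear":[0,0,0.01],"grip":0.02},
  ],
)

```text
t: 1.1
tool_pos: [0.6245, 0.0, 0.1302]
tool_rot: [-3.13, -0.265, 0.002]
contact_force: [0.2, 0.2, -0.7]
opening: 0.0198
grip_force: 0.0
```

>>> jog_arm(
  steps=[
    {"delta_rot":[0,0,8],"linear":[0,0,0],"grip":0.02},
    {"delta_rot":[0,0,7.7],"linear":[0,0,0],"grip":0.02},
    {"delta_rot":[0,0,0],"linear":[0,0,0],"grip":0.02},
  ],
)

```text
t: 1.4
tool_pos: [0.6245, 0.0001, 0.1305]
tool_rot: [-3.138, 0.156, 0.002]
contact_force: [0.9, -0.0, -0.9]
opening: 0.0204
grip_force: 0.0
```

```bash
cat >> h.py <<'E'
EX=np.array([.9951,-.0993]);EY=np.array([.0993,.9951]);O=563.8*EX+40.57*EY
def jig(p): v=np.asarray(p)-O; return np.array([v@EX,v@EY])
def state():
    o=ctrl.get_obs();T=cv2.Rodrigues(np.array(o["tool_rot"],float))[0];p=o["tool_pos"]*1000
    print("t",o["t"],"p",p.round(1),"jig",jig(p[:2]).round(1),"F",o["contact_force"].round(1),"op",o["opening"]);return T,p
def togo(x,y,z):
    T,p=state();w=O+x*EX+y*EY;print("tool delta mm",(T.T@(np.r_[w,z]-p)).round(1),"\n",T.round(3))
E
python3 -c "
from h import *
togo(-87,-69,12)"
```

```text
t 1.4 p [6.245e+02 1.000e-01 1.305e+02] jig [57.6 21.5] F [ 0.9 -0.  -0.9] op 0.020355757043805114
tool delta mm [-144.5   90.5  118.7] 
 [[ 0.995 -0.099 -0.001]
 [-0.099 -0.995  0.   ]
 [-0.001 -0.    -1.   ]]
```

>>> jog_arm(
  steps=[
    {"delta_rot":[0,0,0],"linear":[-0.029,0.018,0.01],"grip":0.02},
    {"delta_rot":[0,0,0],"linear":[-0.029,0.018,0.01],"grip":0.02},
    {"delta_rot":[0,0,0],"linear":[-0.029,0.018,0.01],"grip":0.02},
    {"delta_rot":[0,0,0],"linear":[-0.029,0.018,0.01],"grip":0.02},
    {"delta_rot":[0,0,0],"linear":[-0.029,0.0185,0.01],"grip":0.02},
    {"delta_rot":[0,0,0],"linear":[0,0,0.02],"grip":0.02},
    {"delta_rot":[0,0,0],"linear":[0,0,0.02],"grip":0.02},
    {"delta_rot":[0,0,0],"linear":[0,0,0.018],"grip":0.02},
    {"delta_rot":[0,0,0],"linear":[0,0,0.009],"grip":0.02},
    {"delta_rot":[0,0,0],"linear":[0,0,0],"grip":0.02},
  ],
)

```text
t: 2.4
tool_pos: [0.4705, -0.0753, 0.0129]
tool_rot: [-3.137, 0.154, 0.005]
contact_force: [0.4, 0.8, -0.5]
opening: 0.0203
grip_force: 0.0
```

```bash
python3 -c "
from h import *
state()
im,d,K,R,t=cam('wrist');save(im,'w2.png');c,s,a,_,_=meas(im,K,R,t);print(jig(c),s,a)"
```

```text
t 2.4 p [470.5 -75.3  12.9] jig [-88.2 -68.7] F [ 0.4  0.8 -0.5] op 0.02032680749074811
[-33.66302701 -68.46466753] (26.129905700683594, 40.40984344482422) 10.102209091186523
```

View pics/w2.png

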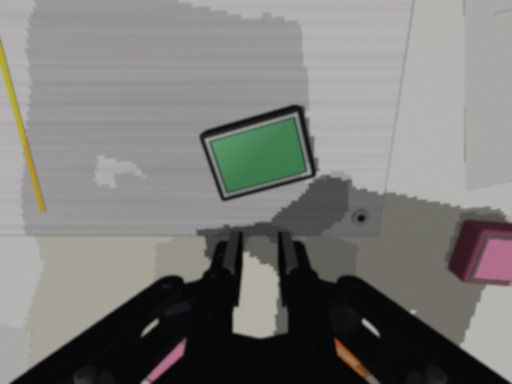

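Fingers are behind the filter (filter at (260,152), tips at (225–295,235)), centred on it. Push towards the rail.

>>> jog_arm(
  steps=[
    {"delta_rot":[0,0,0],"linear":[0.01,0,0],"grip":0.02},
    {"delta_rot":[0,0,0],"linear":[0.008,0,0],"grip":0.02},
    {"delta_rot":[0,0,0],"linear":[0.007,0,0],"grip":0.02},
    {"delta_rot":[0,0,0],"linear":[0.007,0,0],"grip":0.02},
    {"delta_rot":[0,0,0],"linear":[0.007,0,0],"grip":0.02},
    {"delta_rot":[0,0,0],"linear":[0.007,0,0],"grip":0.02},
    {"delta_rot":[0,0,0],"linear":[0.007,0,0],"grip":0.02},
    {"delta_rot":[0,0,0],"linear":[0.007,0,0],"grip":0.02},
    {"delta_rot":[0,0,0],"linear":[0.007,0,0],"grip":0.02},
    {"delta_rot":[0,0,0],"linear":[0,0,0],"grip":0.02},
  ],
)

```text
t: 3.45
tool_pos: [0.5396, -0.0825, 0.0145]
tool_rot: [3.137, -0.156, 0.002]
contact_force: [0.7, 0.2, -0.4]
opening: 0.02
grip_force: 0.0
```

```bash
python3 -c "
from h import *
state()
im,d,K,R,t=cam('wrist');save(im,'w3.png');c,s,a,_,_=meas(im,K,R,t);print(jig(c),s,a)"
```

```text
t 3.45 p [539.6 -82.5  14.5] jig [-18.7 -69.1] F [ 0.7  0.2 -0.4] op 0.01999714789378266
[ 10.4485967  -72.63527944] (40.72913360595703, 25.907621383666992) 84.33904266357422
```

View pics/w3.png

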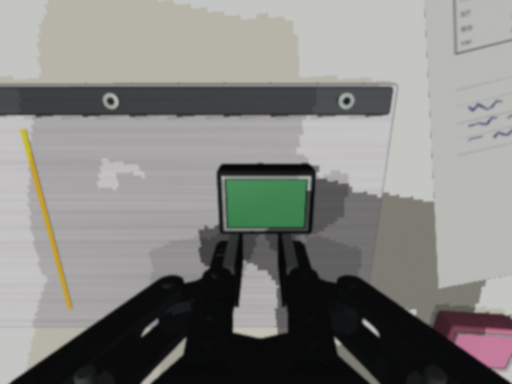

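Filter is squared to the rail; 27 mm remain. The rail face is at row 115 and the filter's far edge at row 165.

>>> jog_arm(
  steps=[
    {"delta_rot":[0,0,0],"linear":[0.005,0,0],"grip":0.02},
    {"delta_rot":[0,0,0],"linear":[0.005,0,0],"grip":0.02},
    {"delta_rot":[0,0,0],"linear":[0.005,0,0],"grip":0.02},
    {"delta_rot":[0,0,0],"linear":[0.005,0,0],"grip":0.02},
    {"delta_rot":[0,0,0],"linear":[0.003,0,0],"grip":0.02},
    {"delta_rot":[0,0,0],"linear":[0.002,0,0],"grip":0.02},
    {"delta_rot":[0,0,0],"linear":[0.001,0,0],"grip":0.02},
    {"delta_rot":[0,0,0],"linear":[0,0,0],"grip":0.02},
  ],
)

```text
t: 4.3
tool_pos: [0.5644, -0.0849, 0.0143]
tool_rot: [3.138, -0.156, 0.0]
contact_force: [0.9, 0.4, -0.2]
opening: 0.0202
grip_force: 0.0
```

>>> jog_arm(
  steps=[
    {"delta_rot":[0,0,0],"linear":[0.001,0,0],"grip":0.02},
    {"delta_rot":[0,0,0],"linear":[0.001,0,0],"grip":0.02},
    {"delta_rot":[0,0,0],"linear":[0,0,0],"grip":0.02},
  ],
)

```text
t: 4.6
tool_pos: [0.5657, -0.085, 0.0142]
tool_rot: [-3.138, 0.156, 0.002]
contact_force: [-2.3, 0.7, 2.5]
opening: 0.0199
grip_force: 1.6
```

```bash
python3 -c "
from h import *
state()
im,d,K,R,t=cam('wrist');save(im,'w4.png');c,s,a,_,_=meas(im,K,R,t);print(jig(c),s,a)"
```

```text
t 4.6 p [565.7 -85.   14.2] jig [  7.5 -69. ] F [-2.3  0.7  2.5] op 0.019930583941156613
[ 36.33361907 -72.77571373] (40.74530029296875, 25.92010498046875) 84.35383605957031
```

View pics/w4.png

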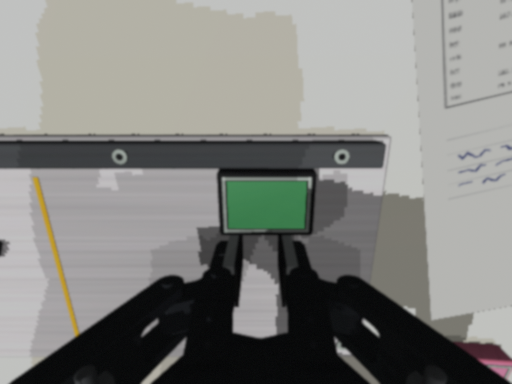

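>>> jog_arm(
  steps=[
    {"delta_rot":[0,0,0],"linear":[0.001,0,0],"grip":0.02},
    {"delta_rot":[0,0,0],"linear":[0.001,0,0],"grip":0.02},
    {"delta_rot":[0,0,0],"linear":[0,0,0],"grip":0.02},
    {"delta_rot":[0,0,0],"linear":[0,0,0],"grip":0.02},
  ],
)

```text
t: 5.05
tool_pos: [0.5658, -0.085, 0.0141]
tool_rot: [-3.137, 0.156, 0.011]
contact_force: [-10.8, 0.7, 9.6]
opening: 0.02
grip_force: 5.6
```

>>> jog_arm(
  steps=[
    {"delta_rot":[0,0,0],"linear":[-0.005,0,0],"grip":0.02},
    {"delta_rot":[0,0,0],"linear":[-0.015,0,0],"grip":0.02},
    {"delta_rot":[0,0,0],"linear":[-0.01,0,-0.02],"grip":0.02},
    {"delta_rot":[0,0,0],"linear":[0,0.01,-0.03],"grip":0.02},
    {"delta_rot":[0,0,0],"linear":[0,0.01,-0.02],"grip":0.0},
    {"delta_rot":[0,0,-8.5],"linear":[0,0,0],"grip":0.0},
    {"delta_rot":[0,0,-8.5],"linear":[0,0,0],"grip":0.0},
    {"delta_rot":[0,0,-8.5],"linear":[0,0,0],"grip":0.0},
    {"delta_rot":[0,0,-8.5],"linear":[0,0,0],"grip":0.0},
    {"delta_rot":[0,0,-8.5],"linear":[0,0,0],"grip":0.0},
  ],
)

```text
t: 6.05
tool_pos: [0.5369, -0.1023, 0.0844]
tool_rot: [2.977, 1.0, 0.003]
contact_force: [0.3, 1.3, 0.2]
opening: 0.0001
grip_force: 0.0
```

>>> jog_arm(
  steps=[
    {"delta_rot":[0,0,-8.5],"linear":[0,0,0],"grip":0.0},
    {"delta_rot":[0,0,-8.5],"linear":[0,0,0],"grip":0.0},
    {"delta_rot":[0,0,-8.5],"linear":[0,0,0],"grip":0.0},
    {"delta_rot":[0,0,-8.5],"linear":[0,0,0],"grip":0.0},
    {"delta_rot":[0,0,-8.5],"linear":[0,0,0],"grip":0.0},
    {"delta_rot":[0,0,-5],"linear":[0,0,0],"grip":0.0},
    {"delta_rot":[0,0,0],"linear":[0,0,0],"grip":0.0},
  ],
)

```text
t: 6.75
tool_pos: [0.5368, -0.1023, 0.0844]
tool_rot: [2.328, 2.107, 0.002]
contact_force: [0.2, 0.1, -0.4]
opening: 0.0004
grip_force: 0.0
```

```bash
python3 -c "
from h import *
togo(35,-128,13)
im,d,K,R,t=cam('wrist');save(im,'w5.png');c,s,a,_,_=meas(im,K,R,t);print(jig(c),s,a)"
```

```text
t 6.75 p [ 536.8 -102.3   84.4] jig [-19.5 -89. ] F [ 0.2  0.1 -0.4] op 0.0003874066427696105
tool delta mm [-38.9  54.4  71.5] 
 [[ 0.1    0.995  0.002]
 [ 0.995 -0.1   -0.   ]
 [-0.     0.002 -1.   ]]
[ 37.11618184 -73.00844453] (39.46251678466797, 26.01398277282715) 84.30956268310547
```

>>> jog_arm(
  steps=[
    {"delta_rot":[0,0,0],"linear":[-0.02,0.014,0],"grip":0.0},
    {"delta_rot":[0,0,0],"linear":[-0.019,0.02,0],"grip":0.0},
    {"delta_rot":[0,0,0],"linear":[0,0.02,0.02],"grip":0.0},
    {"delta_rot":[0,0,0],"linear":[0,0,0.02],"grip":0.0},
    {"delta_rot":[0,0,0],"linear":[0,0,0.02],"grip":0.0},
    {"delta_rot":[0,0,0],"linear":[0,0,0.01],"grip":0.0},
    {"delta_rot":[0,0,0],"linear":[0,0,0],"grip":0.0},
  ],
)

```text
t: 7.5
tool_pos: [0.5849, -0.1458, 0.0124]
tool_rot: [-2.328, -2.105, 0.002]
contact_force: [-0.4, 0.0, -0.5]
opening: -0.0002
grip_force: 0.0
```

```bash
python3 -c "
from h import *
togo(37,64,13)
im,d,K,R,t=cam('wrist');save(im,'w6.png');c,s,a,_,_=meas(im,K,R,t);print(jig(c),s,a)"
```

```text
t 7.5 p [ 584.9 -145.8   12.4] jig [  32.7 -127.6] F [-0.4  0.  -0.5] op -0.00019782082977416743
tool delta mm [191.6   4.1  -0.5] 
 [[ 0.1    0.995 -0.003]
 [ 0.995 -0.1    0.001]
 [ 0.001 -0.003 -1.   ]]
[ 36.77449359 -72.69351928] (40.02208709716797, 26.225553512573242) 84.30541229248047
```

View pics/w6.png

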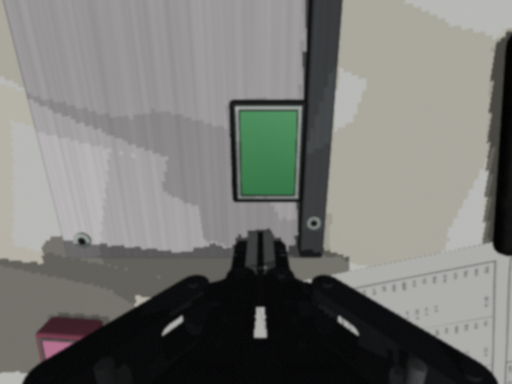

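Filter (233–303, 100–200) is flush to the rail and the tips at (260,235) are behind its end. I'll open the fingers slightly for a wider push face and advance.

>>> jog_arm(
  steps=[
    {"delta_rot":[0,0,0],"linear":[0,0.003,0],"grip":0.012},
    {"delta_rot":[0,0,0],"linear":[0.005,0,0],"grip":0.012},
    {"delta_rot":[0,0,0],"linear":[0.005,0,0],"grip":0.012},
    {"delta_rot":[0,0,0],"linear":[0.005,0,0],"grip":0.012},
    {"delta_rot":[0,0,0],"linear":[0.005,0.0003,0],"grip":0.012},
    {"delta_rot":[0,0,0],"linear":[0.007,0.0001,0],"grip":0.012},
    {"delta_rot":[0,0,0],"linear":[0.007,0.0001,0],"grip":0.012},
    {"delta_rot":[0,0,0],"linear":[0.007,0.0001,0],"grip":0.012},
    {"delta_rot":[0,0,0],"linear":[0.007,0.0001,0],"grip":0.012},
    {"delta_rot":[0,0,0],"linear":[0,0,0],"grip":0.012},
  ],
)

```text
t: 8.55
tool_pos: [0.5948, -0.0978, 0.0141]
tool_rot: [-2.328, -2.109, -0.001]
contact_force: [-0.2, 0.2, -0.2]
opening: 0.0121
grip_force: 0.0
```

```bash
python3 -c "
from h import *
togo(38,64,13)
im,d,K,R,t=cam('wrist');save(im,'w7.png');c,s,a,_,_=meas(im,K,R,t);print(jig(c),s,a)"
```

```text
t 8.55 p [594.8 -97.8  14.1] jig [ 37.7 -78.8] F [-0.2  0.2 -0.2] op 0.012088658359346168
tool delta mm [142.8   0.4   1.2] 
 [[ 0.098  0.995  0.   ]
 [ 0.995 -0.098  0.001]
 [ 0.001 -0.    -1.   ]]
[ 36.71699032 -42.97958765] (39.97087478637695, 26.270797729492188) 84.3102798461914
```

>>> jog_arm(
  steps=[
    {"delta_rot":[0,0,0],"linear":[0.008,0.0001,0],"grip":0.012},
    {"delta_rot":[0,0,0],"linear":[0.008,0.0001,0],"grip":0.012},
    {"delta_rot":[0,0,0],"linear":[0.008,0.0001,0],"grip":0.012},
    {"delta_rot":[0,0,0],"linear":[0.008,0.0001,0],"grip":0.012},
    {"delta_rot":[0,0,0],"linear":[0.008,0.0001,0],"grip":0.012},
    {"delta_rot":[0,0,0],"linear":[0.008,0.0001,0],"grip":0.012},
    {"delta_rot":[0,0,0],"linear":[0.008,0.0001,0],"grip":0.012},
    {"delta_rot":[0,0,0],"linear":[0.007,0.0001,0],"grip":0.012},
    {"delta_rot":[0,0,0],"linear":[0.005,0.0001,0],"grip":0.012},
    {"delta_rot":[0,0,0],"linear":[0,0,0],"grip":0.012},
  ],
)

```text
t: 9.6
tool_pos: [0.6026, -0.0306, 0.0144]
tool_rot: [2.328, 2.109, 0.001]
contact_force: [0.1, -0.5, -1.2]
opening: 0.0119
grip_force: 0.0
```

```bash
python3 -c "
from h import *
togo(38,64,13)
im,d,K,R,t=cam('wrist');save(im,'w8.png');c,s,a,_,_=meas(im,K,R,t);print(jig(c),s,a)"
```

```text
t 9.6 p [602.6 -30.6  14.4] jig [ 38.8 -11.2] F [ 0.1 -0.5 -1.2] op 0.011915219838344404
tool delta mm [75.2 -0.8  1.4] 
 [[ 0.099  0.995  0.   ]
 [ 0.995 -0.099  0.   ]
 [ 0.     0.    -1.   ]]
[36.64379671 24.80972373] (40.49232864379883, 26.3133544921875) 84.33451080322266
```

View pics/w8.png

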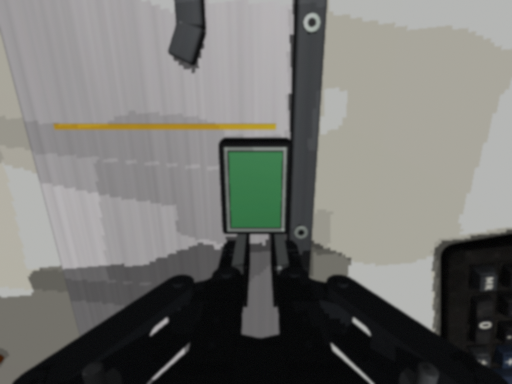

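The filter is still flush, with its leading edge (row 140) just short of the yellow line (row 127). Continuing.

>>> jog_arm(
  steps=[
    {"delta_rot":[0,0,0],"linear":[0.008,0,0],"grip":0.012},
    {"delta_rot":[0,0,0],"linear":[0.008,0,0],"grip":0.012},
    {"delta_rot":[0,0,0],"linear":[0.008,0,0],"grip":0.012},
    {"delta_rot":[0,0,0],"linear":[0.008,0,0],"grip":0.012},
    {"delta_rot":[0,0,0],"linear":[0.008,0,0],"grip":0.012},
    {"delta_rot":[0,0,0],"linear":[0.008,0,0],"grip":0.012},
    {"delta_rot":[0,0,0],"linear":[0.007,0,0],"grip":0.012},
    {"delta_rot":[0,0,0],"linear":[0.005,0,0],"grip":0.012},
    {"delta_rot":[0,0,0],"linear":[0.004,0,0],"grip":0.012},
    {"delta_rot":[0,0,0],"linear":[0,0,0],"grip":0.012},
  ],
)

```text
t: 10.65
tool_pos: [0.6086, 0.0329, 0.0142]
tool_rot: [-2.328, -2.108, -0.0]
contact_force: [-0.2, 0.2, -0.1]
opening: 0.0118
grip_force: 0.0
```

```bash
python3 -c "
from h import *
togo(38,64,13)
im,d,K,R,t=cam('wrist');save(im,'w9.png');c,s,a,_,_=meas(im,K,R,t);print(jig(c),s,a)"
```

```text
t 10.65 p [608.6  32.9  14.2] jig [38.5 52.6] F [-0.2  0.2 -0.1] op 0.011780392237109258
tool delta mm [11.4 -0.5  1.2] 
 [[ 0.099  0.995 -0.   ]
 [ 0.995 -0.099  0.   ]
 [ 0.    -0.    -1.   ]]
[36.32752529 88.4188724 ] (39.954837799072266, 26.332258224487305) 84.37109375
```

>>> jog_arm(
  steps=[
    {"delta_rot":[0,0,0],"linear":[0.004,0,0],"grip":0.012},
    {"delta_rot":[0,0,0],"linear":[0.003,0,0],"grip":0.012},
    {"delta_rot":[0,0,0],"linear":[0.002,0,0],"grip":0.012},
    {"delta_rot":[0,0,0],"linear":[0.001,0,0],"grip":0.012},
    {"delta_rot":[0,0,0],"linear":[0.001,0,0],"grip":0.012},
    {"delta_rot":[0,0,0],"linear":[0,0,0],"grip":0.012},
  ],
)

```text
t: 11.3
tool_pos: [0.6098, 0.0434, 0.0143]
tool_rot: [-2.329, -2.108, -0.0]
contact_force: [-0.6, -0.4, -0.1]
opening: 0.0122
grip_force: 0.0
```

>>> jog_arm(
  steps=[
    {"delta_rot":[0,0,0],"linear":[0.001,0,0],"grip":0.012},
    {"delta_rot":[0,0,0],"linear":[0,0,0],"grip":0.012},
  ],
)

```text
t: 11.5
tool_pos: [0.6099, 0.0443, 0.0144]
tool_rot: [-2.329, -2.108, -0.0]
contact_force: [-0.4, -0.0, 0.0]
opening: 0.012
grip_force: 0.0
```

>>> jog_arm(
  steps=[
    {"delta_rot":[0,0,0],"linear":[0.001,0,0],"grip":0.012},
    {"delta_rot":[0,0,0],"linear":[0,0,0],"grip":0.012},
  ],
)

```text
t: 11.7
tool_pos: [0.61, 0.0449, 0.0144]
tool_rot: [2.329, 2.108, -0.001]
contact_force: [-0.7, -2.8, -0.2]
opening: 0.012
grip_force: 1.0
```

Contact with the stop. A little more, hold, then look.

>>> jog_arm(
  steps=[
    {"delta_rot":[0,0,0],"linear":[0.001,0,0],"grip":0.012},
    {"delta_rot":[0,0,0],"linear":[0.0005,0,0],"grip":0.012},
    {"delta_rot":[0,0,0],"linear":[0,0,0],"grip":0.012},
    {"delta_rot":[0,0,0],"linear":[0,0,0],"grip":0.012},
  ],
)

```text
t: 12.1
tool_pos: [0.6101, 0.0449, 0.0144]
tool_rot: [2.327, 2.107, -0.004]
contact_force: [-0.8, -7.0, 0.5]
opening: 0.0123
grip_force: 3.6
```

```bash
python3 -c "
from h import *
state()
im,d,K,R,t=cam('wrist');save(im,'w10.png');c,s,a,_,_=meas(im,K,R,t);print(jig(c),s,a)"
```

```text
t 12.1 p [610.1  44.9  14.4] jig [38.8 64.7] F [-0.8 -7.   0.5] op 0.012275631198456104
[36.51175612 99.98801344] (40.142024993896484, 26.32282829284668) 84.38760375976562
```

View pics/w10.png

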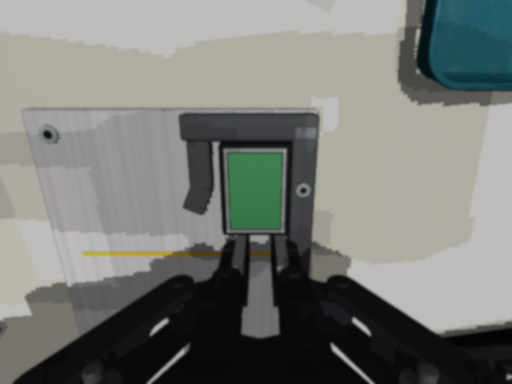

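The filter (220–290, 143–235) sits in the pocket, flush with the rail and end stop, and measures (36.5, 100.0) in the jig frame. Withdrawing.

>>> jog_arm(
  steps=[
    {"delta_rot":[0,0,0],"linear":[-0.004,0,0],"grip":0.012},
    {"delta_rot":[0,0,0],"linear":[-0.01,0,0],"grip":0.012},
    {"delta_rot":[0,0,0],"linear":[-0.02,0,0],"grip":0.012},
    {"delta_rot":[0,0,0],"linear":[0,0,-0.03],"grip":0.012},
    {"delta_rot":[0,0,0],"linear":[0,0,-0.04],"grip":0.012},
    {"delta_rot":[0,0,0],"linear":[0,0,-0.04],"grip":0.012},
    {"delta_rot":[0,0,0],"linear":[0,0,0],"grip":0.012},
    {"delta_rot":[0,0,0],"linear":[0,0,0],"grip":0.012},
  ],
)

```text
t: 12.95
tool_pos: [0.6077, 0.0126, 0.126]
tool_rot: [2.328, 2.107, 0.004]
contact_force: [-0.2, 0.0, -1.3]
opening: 0.012
grip_force: 0.0
```

```bash
python3 -c "
from h import *
state()
im,d,K,R,t=cam('wrist');c,s,a,_,_=meas(im,K,R,t);j=jig(c);print(j,s,a)
if j[0]>35 and j[1]>98 and abs(a-84.3)<2: print(ctrl.finish_job())"
```

```text
t 12.95 p [607.7  12.6 126. ] jig [39.6 32.3] F [-0.2  0.  -1.3] op 0.012015387542282737
[36.47217068 99.97346661] (39.39897155761719, 25.262311935424805) 84.35326385498047
the job is handed in; nothing more can be done
None
```

The filter is in the corner pocket, flush with both the rail and the end stop by camera measurement (36.5, 100.0 mm in the jig frame), the hand is clear, and the job was handed in at about 13 s; no verdict was returned.

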